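# Shut the flip-top box and prove its catch

### The arm

A 6-joint arm with a two-finger parallel gripper is mounted at the origin on the work surface. World frame = base frame: x ahead of the robot, y to its left, z up, the work surface at z = 0. Lengths are in m, angles in degrees, forces in N, time in s.
With the tool pointing down it reaches from about 0.25 to 0.725 m from the base axis. Payload 9.7 kg.
Tool frame: the origin (TCP) lies midway between the tips of the shut fingers; the grasp point (between the pads) lies 19 mm behind it; x points along the fingers, y is the direction in which the jaws open and shut, and the axes are right-handed (so a half turn about x gives the same grasp; the last joint's range is limited). The gripper opens to 85 mm and grips with 20 to 120 N. Pads are 22 mm wide; open, the fingers measure 114 mm over their backs; the gripper's body (76 mm by 85 mm) begins 54 mm behind the grasp point. The pads swing forward as they close: fully open they stand 13 mm farther back than shut.
Start: joints at [-68.87, 4.979, 10.078, 95.1, 0, 90], TCP at [0.198, -0.513, 0.231] pointing down, gripper open.
Joint ranges: [-179.16, 179.16], [-48.56, 103.87], [-65.8, 70.77], [-126.05, 130.52], [-82.76, 87.17], [-180, 180]. Speed limits (degrees/s): [127.2, 127.2, 147.25, 180, 180, 180].

### API

Orientations are given as [roll, pitch, yaw] about the fixed x, y, z axes, in that order (R = Rz(yaw) Ry(pitch) Rx(roll)).
In Python, from workcell import bot, cams gives the robot as it stands.
- The arm moves only by the tool apply_moves, never from a script. Its argument "commands" is a list of rows, each a list of 5 numbers: the shift along the tool's x, y, z in m, then the turn about the tool's x in rad, then the opening, from -1 (shut) to 1 (fully open). In form: [[tx, ty, tz, roll, hand], ...]. A call has 1 to 12 rows; each row is the pose to reach, as a shift and turn from the pose measured when the call began, along the tool's axes at that moment; what a row does not reach only later rows make up. A row lasts 1/10 s, in which the tool goes at most 50 mm and 8.59 degrees, less where a joint would pass 70% of its speed; a pose out of reach is approached as far as the arm can. A call with a gripper value outside its range is refused whole. The fingers move at their own pace and stop on an object; "newtons" is the grip in N (left out, the last holds). Time passes only in rows, so rows that repeat a pose let the fingers close. It gives the time, the measured TCP pose, the force and the opening at its end, in the units of the state.
- bot.get_obs(): the state, without advancing time (a new reading comes with each control period).
- cams.camera(name): name is "scene" or "top"; returns a dict with "frame" (480x640x3 uint8, blue, green, red), "depth" (480x640 float32, m along the optical axis (not along the pixel's ray), 0 where there is no reading), "camera_matrix" (3x3 intrinsics, pixels), "D" ([k1, k2, p1, p2, k3] as OpenCV has them; the pictures are not rectified), "R" (3x3) and "t" (3): a world point X has camera coordinates R X + t. Camera axes: x right, y down, z forward; pixel columns grow to the right and rows downward; lengths in m; the calibration is good to about 2 mm. A picture is of the moment at which its call begins.
- bot.job_done(): hands the job in, once; it reports no verdict.
Trained networks look in the newest picture that a camera, given by its name, has taken for a name from the list of things; names that differ only in an ending like _2 or _b are one class to them, and where a whole thing is asked for, a point or a joint stands for the part that bears it (a point fixed in the world has none). Each returns a list of dicts, best first, with "confidence" (0 to 1); they miss things now and then, are a little off and sometimes report something else, mostly with a low value. They report only what shows in the picture. A call takes as long as a camera call. They do not tell look-alikes from the thing itself.
- cams.spot_in(name, camera): "rect" ([left, top, right, bottom] in pixels, round what is visible of it).
The state is a dict: "time": time; "q": joint angles; "qd": joint speeds; "joint_efforts": joint torques, N m; "ee_pos": TCP position; "tcp_rot": TCP orientation; "wrist_force": force on the tool from outside, world axes, zero at the start; "torque": the same for the moment, N m; "opening": finger opening in m.
Only numpy, scipy, OpenCV 4.12 (cv2) and the standard library are available. Lean on these libraries where they do the work, as an engineer would, in place of code of your own. Each camera call takes 0.05 s, during which the arm holds its last target. There are 200 camera calls.

### The job

Shut the clear box of stock cubes: lower its raised blue lid without letting it drop, then press the lid down until the catch at the front snaps home. Then take the orange ball knob and give the lid a steady tug upwards, enough to draw the knob well out on its spring for about a second while the lid stays shut; if the lid gives, press it down again, harder, and tug again. Leave the lid shut on its catch with the knob let go and sunk back down, and do not disturb the other kitchen things.

Things in the scene. Friction and masses are not known exactly. Their poses are not given: they have to be found in the camera images.
- tub: Clear plastic box, fixed to the slab: 120 mm deep (its x), 100 mm wide (its y), 85 mm tall; its stock cubes do not matter. Origin at the centre of its underside; its x axis points horizontally from the front (catch side, roughly towards the robot) to the hinge side; z up. The catch, a sprung bead, sits at the middle of the front wall just below the rim.
- lid_hinge (a point): Point on the lid's hinge axis, at the middle of the box's far rim, 85 mm above the slab; the axis is along the box's y. The blue lid is an 8 mm thick plate, 122 mm from hinge to front edge, 104 mm wide, about 150 g; shut, its underside is level with the hinge axis and its top 8 mm higher.
- lid (a joint): Lid angle in rad: 0 = shut and caught, 1.57 = upright, 1.9 = leaning back on its stop. Its hinge is weakly stiff: near upright the lid stays put, leaning further it falls. Lowered onto the catch but not pressed, it rests at about 0.08, front edge some 10 mm up; caught, it reads 0 and takes over 11 N of pull at the knob to burst open.
- lid_tab (a point): Centre of the lid's pull tab, which sticks 40 mm out from the middle of the front edge: 36 mm wide (along the hinge axis), 8 mm thick. The point is mid-thickness, 144 mm from the hinge, 22 mm beyond the front edge. Its axes turn with the lid. Held by its side edges, the tab can turn between the fingers as the lid swings. A thin tongue hangs 20 mm below the lid at the tab's root.
- press_spot (a point): Free spot to press: on the lid's top face, 16 mm behind the middle of the front edge (106 mm from the hinge), 30 mm in front of the knob's axis. With the lid resting on the catch, about 7 to 14 N here (differs from start to start; somewhat more if pressed fast) snaps it home. With a force stop, 13 N often halts short of the snap; 24 N at 12 mm/s is enough.
- knob_grip (a point): Centre of the orange ball knob: 28 mm diameter, centre 26 mm above the lid's top face with the knob down, on a thin steel stem on the lid's centre line, 76 mm from the hinge. The stem gives easily a little fore and aft (up to 0.4 rad, springs back), so the lid is free to swing when the ball is held and lifted. With the lid raised the knob points away from the robot.
- knob (a joint): How far the knob is drawn out of the lid along the lid's normal, in m: 0 = down, 0.010 = fully out. A spring draws it back: it starts to move at about 2 N, is 5 mm out at 5.8 N and fully out at 9.3 N. On a lid that is not caught the knob stays nearly down and the lid rises instead.
- stockpot: Lidded aluminium stockpot, 220 mm diameter (280 mm over the handles), 180 mm tall; origin under its centre. Leave alone.
- bowls: White ceramic stacking bowls, 160 mm diameter, 95 mm tall; origin under its centre. Leave alone.
- strainer: Bamboo strainer with a steel rim, 185 mm diameter, 50 mm tall; origin under its centre. Leave alone.
- whisk: Small steel whisk lying flat, 225 mm long, about 55 mm wide, 12 mm tall; origin below its middle. Leave alone.
Things that resemble listed ones, but are neither listed nor needed, are in the scene too. Leave any brown, pink or turquoise look-alike of the tub alone.

How it is judged (in metres and radians):
On the way, in this order (a step that is already met when the one before it is completed fails the run):
1. the lid is down and snapped home on its catch (value of joint lid below 0.025 rad and value of joint knob below 0.003 m), for 0.2 s.
2. the knob is tugged at least 5 mm out while the lid stays shut (value of joint knob above 0.005 m and value of joint lid below 0.03 rad), for 0.4 s.
At the end, for the whole second after the job is handed in: The lid is shut on its catch (within 0.025 rad) and the knob is down (within 1.5 mm), after a tug that drew the knob at least 5 mm out for 0.4 s with the lid staying shut (value of joint lid below 0.025 rad and value of joint knob below 0.0015 m); the robot touches nothing.
It fails at once if the lid is dropped: it falls faster than 4 rad/s while still over 0.2 rad open (velocity of joint lid below -4 rad/s and value of joint lid above 0.2 rad).
It fails at once if the stockpot is moved more than 30 mm (distance of stockpot from where it was at the start of the episode above 0.03 m).
It fails at once if the bowls is moved more than 30 mm (distance of bowls from where it was at the start of the episode above 0.03 m).
It fails at once if the strainer is moved more than 30 mm (distance of strainer from where it was at the start of the episode above 0.03 m).
It fails at once if the whisk is moved more than 30 mm (distance of whisk from where it was at the start of the episode above 0.03 m).
It also fails if it takes over 72 s, if anything falls off the work surface, if the arm or the gripper's body presses on something with over 40 N, if the wrist force passes 120 N, or if a joint passes its speed limit or range.

## Working session

There is one attempt and no reset: what is moved stays moved. The work goes in short steps, Python scripts to look and compute and a tool call to move; the robot and the scene stay as the last step left them, time stands still between calls to the robot, and variables do not carry over. Pictures are saved under pics/ and viewed, about 8 in all and at most 12, crops included, and the job is handed in when it is done.

Besides the shell and the picture viewer there is one more tool, called after "Request:" as name(argument=value, ...) on one line, values as JSON. apply_moves: Moves the arm, as the interface text tells. Its arguments: {"type":"object","properties":{"commands":{"type":"array"},"newtons":{"type":"number"}},"required":["commands"]}

```bash
mkdir -p pics; ls
cat > h.py <<'E'
import numpy as np, cv2
from workcell import bot, cams
def world(c,u,v,z):
    """pixel + optical depth -> world"""
    p=cv2.undistortPoints(np.array([[[u,v]]],float),np.array(c["camera_matrix"]),np.array(c["D"]))[0,0]
    return np.array(c["R"]).T@(np.array([p[0]*z,p[1]*z,z])-np.array(c["t"]))
def cloud(c):
    h,w=c["depth"].shape
    uv=np.stack(np.meshgrid(np.arange(w),np.arange(h)),-1).reshape(-1,1,2).astype(float)
    p=cv2.undistortPoints(uv,np.array(c["camera_matrix"]),np.array(c["D"]))[:,0]
    z=c["depth"].reshape(-1).astype(float)
    X=np.c_[p*z[:,None],z]-np.array(c["t"])
    X=X@np.array(c["R"]); X[z==0]=np.nan
    return X.reshape(h,w,3)
E
python3 - <<'E'
from h import *
for n in("scene","top"):
    c=cams.camera(n); cv2.imwrite(f"pics/{n}0.png",c["frame"])
    print(n,"cam at",-np.array(c["R"]).T@np.array(c["t"]))
    P=cloud(c)
    for k in("tub","lid","lid_tab","knob_grip","stockpot","bowls","strainer","whisk"):
        for d in cams.spot_in(k,n)[:3]:
            r=np.array(d["rect"]).astype(int); u,v=(r[0]+r[2])//2,(r[1]+r[3])//2
            print(k,r,round(d["confidence"],2),P[v,u].round(3))
print(bot.get_obs())
E
```

```text
pics
scene cam at [ 1.03330808 -0.11897629  0.98466568]
tub [292 211 358 278] 0.87 [ 0.63  -0.021  0.177]
tub [278 298 357 390] 0.86 [ 0.802 -0.08   0.093]
tub [381 256 458 340] 0.81 [0.758 0.15  0.094]
lid [278 296 353 381] 0.84 [ 0.789 -0.081  0.092]
lid [310 215 358 271] 0.79 [ 0.625 -0.001  0.163]
lid [384 255 462 331] 0.73 [0.749 0.163 0.091]
lid_tab [363 160 426 222] 0.97 [0.49  0.182 0.094]
lid_tab [384 255 460 327] 0.92 [0.745 0.162 0.093]
lid_tab [281 293 352 383] 0.91 [ 0.79  -0.079  0.092]
knob_grip [334 239 347 259] 0.63 [0.647 0.006 0.174]
knob_grip [306 323 319 338] 0.55 [ 0.784 -0.085  0.133]
knob_grip [386 174 396 193] 0.5 [0.489 0.17  0.13 ]
stockpot [ 65 223 211 347] 0.87 [ 0.62  -0.401  0.155]
bowls [472 196 545 265] 0.89 [0.626 0.433 0.035]
strainer [128 165 203 230] 0.92 [ 0.308 -0.374 -0.   ]
whisk [437 116 458 180] 0.67 [ 0.331  0.399 -0.   ]
whisk [308 214 356 271] 0.59 [ 0.627 -0.006  0.173]
top cam at [0.40263873 0.00795285 1.11935627]
tub [295 196 350 276] 0.8 [ 0.598 -0.012  0.03 ]
tub [221 135 279 207] 0.65 [0.727 0.154 0.128]
tub [212 241 264 321] 0.58 [
[... 728 characters left out ...]
4  0.007]
whisk [138 299 172 390] 0.89 [0.332 0.39  0.003]
{'time': 0.9, 'q': array([-6.88729697e+01,  4.97632262e+00,  1.00789862e+01,  9.50997684e+01,
       -2.04658353e-04,  9.00015700e+01]), 'qd': array([-0.03146668, -0.0350351 ,  0.04758706, -0.05609452, -0.06621443,
        0.04643482]), 'joint_efforts': array([-9.52233859e-04, -5.20085084e+01,  4.64869130e+01,  1.09467219e-03,
       -1.24040312e-04, -9.77244738e-07]), 'ee_pos': array([ 0.19823793, -0.51302769,  0.2313158 ]), 'tcp_rot': array([ 85.95802899,  89.99709764, -72.91651077]), 'wrist_force': array([0.06208637, 0.5795472 , 0.29015265]), 'torque': array([ 0.00306715, -0.01246727,  0.00075842]), 'opening': 0.08547714233898311}
```

Run:
```python
import cv2,numpy as np
a=cv2.imread("pics/scene0.png"); b=cv2.imread("pics/top0.png")
A=cv2.resize(a[130:400,240:480],None,fx=2,fy=2,interpolation=cv2.INTER_CUBIC)[:540,:400]
A=cv2.resize(a[150:400,270:470],(400,500)); B=cv2.resize(b[130:330,200:360],(400,500))
cv2.imwrite("pics/c1.png",np.hstack([A,B]))
```

```text
(no output)
```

View pics/c1.png

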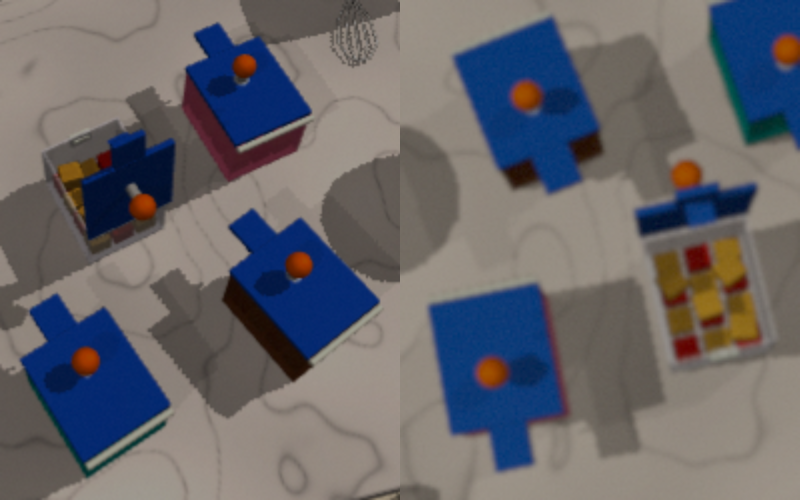

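View pics/top0.png

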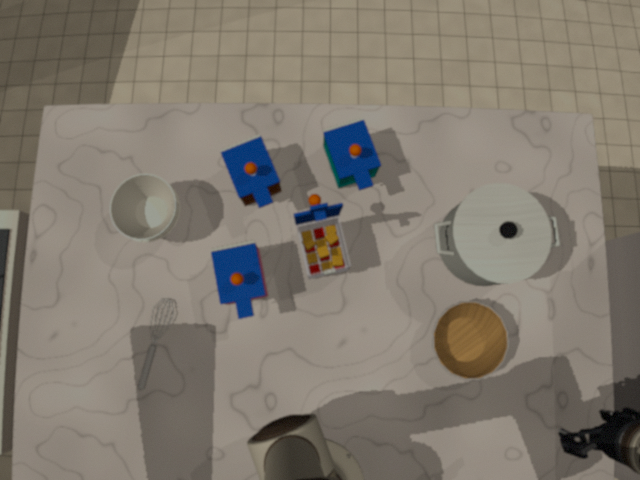

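The tub with the raised lid is the clear one at about (0.57, -0.01): top pixels (318, 245), lid edge at (318, 213). The three blue-lidded boxes around it are brown, pink and turquoise look-alikes. Next I'll measure the lid plane and rim.

```bash
cat > meas.py <<'E'
from h import *
def measure(tag):
    out={}
    for n in("scene","top"):
        c=cams.camera(n); cv2.imwrite(f"pics/{n}_{tag}.png",c["frame"])
        P=cloud(c); f=c["frame"].astype(int)
        hsv=cv2.cvtColor(c["frame"],cv2.COLOR_BGR2HSV)
        blue=(hsv[...,0]>100)&(hsv[...,0]<130)&(hsv[...,1]>120)
        orange=(hsv[...,0]<16)&(hsv[...,1]>170)
        out[n]=(c,P,blue,orange)
    return out
E
python3 - <<'E'
from meas import *
o=measure("1")
for n,(c,P,blue,orange) in o.items():
    box=(P[...,0]>.46)&(P[...,0]<.70)&(P[...,1]>-.09)&(P[...,1]<.075)
    L=P[blue&box&(P[...,2]>.10)]; print(n,"lid pts",len(L),L.min(0).round(3),L.max(0).round(3),np.median(L,0).round(3))
    ctr=np.median(L,0); u,s,vt=np.linalg.svd(L-ctr,full_matrices=False); r=(L-ctr)@vt[2]
    k=abs(r)<.004; L2=L[k]; m=L2.mean(0); vt=np.linalg.svd(L2-m,full_matrices=False)[2]; print("plane n",vt[2].round(3),"at",m.round(4),k.mean())
    t=L[L[:,2]>.212]; print("tab mean",t.mean(0).round(4),t.min(0).round(4),t.max(0).round(4),len(t))
    O=P[orange&box&(P[...,2]>.13)]; print("orange",len(O), O.mean(0).round(4) if len(O) else "")
    rim=box&~blue&~orange&(P[...,2]>.079)&(P[...,2]<.091); R=P[rim]
    print("rim",len(R),cv2.minAreaRect(R[:,:2].astype(np.float32)*1000))
    np.save(f"rim_{n}.npy",R)
E
```

```text
scene lid pts 1364 [ 0.592 -0.05   0.1  ] [0.641 0.05  0.249] [ 0.623 -0.005  0.18 ]
plane n [0.97  0.232 0.071] at [ 0.6242 -0.002   0.1746] 0.9523460410557185
tab mean [ 0.6178 -0.0013  0.2325] [ 0.5917 -0.0183  0.212 ] [0.6255 0.0165 0.249 ] 242
orange 140 [0.6537 0.0064 0.1691]
rim 229 ((565.68310546875, -12.584907531738281), (132.64405822753906, 100.4859390258789), 13.871946334838867)
top lid pts 507 [ 0.598 -0.047  0.106] [0.633 0.047 0.251] [0.615 0.    0.209]
plane n [-0.97  -0.236 -0.064] at [0.6173 0.0009 0.1878] 0.6863905325443787
tab mean [ 0.6116 -0.0012  0.2311] [ 0.5976 -0.0174  0.212 ] [0.622  0.0225 0.2513] 199
orange 87 [0.6507 0.0086 0.1737]
rim 321 ((563.7247314453125, -13.134235382080078), (124.31327056884766, 100.01946258544922), 13.695326805114746)
```

```bash
cat > plan.py <<'E'
from h import *
from scipy.spatial.transform import Rotation as Ro
YAW=np.radians(13.7); BX=np.array([np.cos(YAW),np.sin(YAW),0]); BY=np.array([-np.sin(YAW),np.cos(YAW),0]); Z=np.array([0,0,1.])
H=np.array([.6225,.0005,.085])
def shift(targets,obs=None):
    s=obs or bot.get_obs(); R=Ro.from_euler("xyz",s["tcp_rot"],degrees=True).as_matrix()
    rel=R.T@BY; ang=np.arctan2(rel[2],rel[1]); ang=(ang+np.pi/2)%np.pi-np.pi/2
    print("t",s["time"],"tcp",np.round(s["ee_pos"],4),"F",np.round(s["wrist_force"],2),"open",round(s["opening"],4),"roll",round(ang,3),"q",np.round(s["q"],1))
    print("R",R.round(3).tolist())
    for t in targets: print(np.round(t,4),"->",(R.T@(np.array(t)-s["ee_pos"])).round(4))
E
python3 - <<'E'
from plan import *
shift([[.615,-.001,.33],[.615,-.001,.213]])
E
```

```text
t 1.0 tcp [ 0.1982 -0.513   0.2313] F [-0.08 -0.4   0.91] open 0.0855 roll 0.13 q [-68.9   5.   10.1  95.1  -0.   90. ]
R [[-0.0, 0.36, -0.933], [0.0, -0.933, -0.36], [-1.0, -0.0, 0.0]]
[ 0.615 -0.001  0.33 ] -> [-0.0987 -0.3274 -0.5733]
[ 0.615 -0.001  0.213] -> [ 0.0183 -0.3274 -0.5733]
```

Request:
apply_moves(commands=[[-0.03,-0.02,-0.035,0.02,1],[-0.06,-0.04,-0.07,0.05,1],[-0.09,-0.062,-0.108,0.08,1],[-0.099,-0.087,-0.152,0.1,1],[-0.099,-0.112,-0.196,0.13,1],[-0.099,-0.137,-0.24,0.13,1],[-0.099,-0.162,-0.284,0.13,1],[-0.099,-0.187,-0.328,0.13,1],[-0.099,-0.212,-0.372,0.13,1],[-0.099,-0.237,-0.416,0.13,1],[-0.099,-0.262,-0.46,0.13,1],[-0.099,-0.287,-0.503,0.13,1]], newtons=40)

```text
time: 2.2
ee_pos: [0.5595, -0.0688, 0.3304]
tcp_rot: [151.1, 90.0, -15.2]
wrist_force: [0.6, -1.3, 0.2]
opening: 0.0855
```

Run:
```python
from plan import *
shift([[.615,-.001,.33],[.615,-.001,.213]])
```

```text
t 2.2 tcp [ 0.5595 -0.0688  0.3304] F [ 0.57 -1.25  0.24] open 0.0855 roll -0.0 q [ -7.   10.7  27.8 107.1  -0.  159.3]
R [[0.001, 0.237, -0.972], [-0.0, -0.972, -0.237], [-1.0, 0.0, -0.0]]
[ 0.615 -0.001  0.33 ] -> [ 0.0005 -0.0527 -0.0699]
[ 0.615 -0.001  0.213] -> [ 0.1175 -0.0528 -0.0699]
```

Request:
apply_moves(commands=[[0,-0.026,-0.035,0,1],[0,-0.053,-0.07,0,1],[0.0,-0.053,-0.07,0,1],[0.03,-0.053,-0.07,0,1],[0.055,-0.053,-0.07,0,1],[0.055,-0.053,-0.07,0,1]])

```text
time: 2.8
ee_pos: [0.6138, -0.001, 0.272]
tcp_rot: [-10.5, 89.7, -176.8]
wrist_force: [-0.3, 1.0, 0.2]
opening: 0.0855
```

Run:
```python
from plan import *
shift([[.615,-.001,.213]])
from meas import *
o=measure("2")
a=cv2.imread("pics/scene_2.png"); b=cv2.imread("pics/top_2.png")
cv2.imwrite("pics/c2.png",np.hstack([cv2.resize(a[150:300,260:420],(400,375)),cv2.resize(b[140:290,240:400],(400,375))]))
```

```text
t 2.8 tcp [ 0.6138 -0.001   0.272 ] F [-0.35  1.    0.15] open 0.0855 roll -0.0 q [-1.000e-01  1.580e+01  2.710e+01  1.016e+02 -0.000e+00  1.662e+02]
R [[-0.005, 0.237, -0.972], [-0.0, -0.972, -0.237], [-1.0, -0.001, 0.005]]
[ 0.615 -0.001  0.213] -> [ 0.059   0.0003 -0.0015]
```

View pics/c2.png

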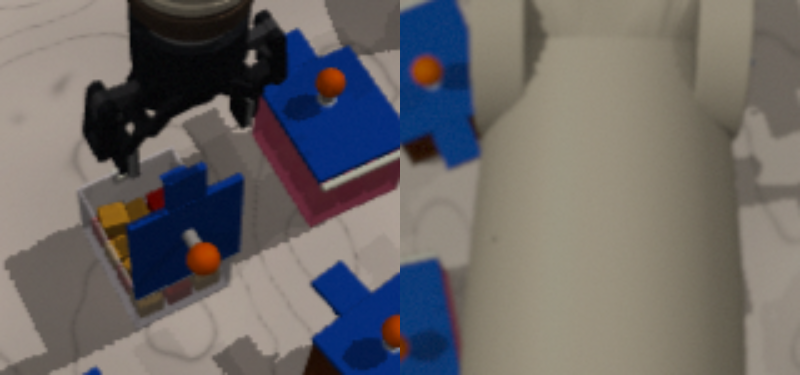

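The picture shows the open fingers straddling the tab (scene crop, tab at (185,180)). Descend and grip.

Request:
apply_moves(commands=[[0.02,0,-0.0015,0,1],[0.04,0,-0.0015,0,1],[0.059,0,-0.0015,0,1],[0.059,0,-0.0015,0,0.2],[0.059,0,-0.0015,0,0],[0.059,0,-0.0015,0,-1],[0.059,0,-0.0015,0,-1],[0.059,0,-0.0015,0,-1],[0.059,0,-0.0015,0,-1],[0.059,0,-0.0015,0,-1]], newtons=35)

```text
time: 3.9
ee_pos: [0.6167, -0.001, 0.2194]
tcp_rot: [158.4, 89.8, -8.0]
wrist_force: [0.9, -1.8, 6.6]
opening: 0.0353
```

```bash
cat > arc.py <<'E'
from plan import *
s=bot.get_obs(); shift([],s)
g=s["ee_pos"]+np.array([0,0,.022])   # grasp point est
v=g-H; r=np.hypot(v@BX,v[2]); a=np.arctan2(v[2],-v@BX); print("grasp r",r,"angle",a-.004/r,"lateral",v@BY)
E
python3 arc.py
python3 - <<'E'
from meas import *
o=measure("3")
a=cv2.imread("pics/scene_3.png")
cv2.imwrite("pics/c3.png",cv2.resize(a[150:300,260:420],(640,600)))
E
```

```text
t 3.9 tcp [ 0.6167 -0.001   0.2194] F [ 0.93 -1.85  6.63] open 0.0353 roll -0.001 q [-1.000e-01  1.400e+01  1.890e+01  9.480e+01 -0.000e+00  1.663e+02]
R [[0.004, 0.236, -0.972], [-0.001, -0.972, -0.236], [-1.0, 0.001, -0.004]]
grasp r 0.15647106095460073 angle 1.5071047795259496 lateral -8.626295301361326e-05
```

View pics/c3.png

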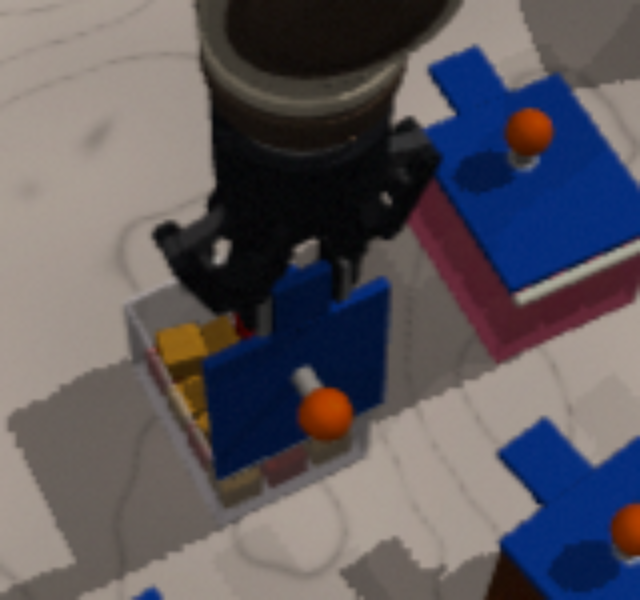

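The tab is held: opening is 35 mm and the fingers are at the tab's sides (crop (265,310) and (345,275)). Now I'll swing it along the arc.

Request:
apply_moves(commands=[[0.001,0,0.009,0,-1],[0.002,0,0.0185,0,-1],[0.0035,0,0.028,0,-1],[0.006,0,0.037,0,-1],[0.0085,0,0.046,0,-1],[0.012,0,0.0545,0,-1],[0.012,0,0.0545,0,-1]])

```text
time: 4.7
ee_pos: [0.5626, -0.0142, 0.2074]
tcp_rot: [153.9, 89.8, -12.5]
wrist_force: [-0.3, -0.2, 4.8]
opening: 0.0353
```

```bash
python3 arc.py
python3 - <<'E'
from meas import *
o=measure("4")
for n,(c,P,blue,orange) in o.items():
    box=(P[...,0]>.43)&(P[...,0]<.70)&(P[...,1]>-.09)&(P[...,1]<.075)
    L=P[blue&box&(P[...,2]>.10)&(P[...,2]<.28)]
    if len(L)<50: continue
    m=np.median(L,0); vt=np.linalg.svd(L-m,full_matrices=False)[2]
    k=abs((L-m)@vt[2])<.004; m=L[k].mean(0); vt=np.linalg.svd(L[k]-m,full_matrices=False)[2]
    print(n,len(L),vt[2].round(3),m.round(3),"angle",np.arccos(abs(vt[2][2])))
E
```

```text
t 4.7 tcp [ 0.5626 -0.0142  0.2074] F [-0.26 -0.2   4.82] open 0.0353 roll -0.001 q [ -1.4   6.1   8.6  92.3  -0.  164.9]
R [[0.004, 0.236, -0.972], [-0.001, -0.972, -0.236], [-1.0, 0.002, -0.003]]
grasp r 0.15707661349810145 angle 1.1415153328087024 lateral -0.0001250867414020751
scene 2032 [0.886 0.216 0.41 ] [ 0.596 -0.008  0.164] angle 1.1485839172395687
```

Request:
apply_moves(commands=[[0.0045,0,0.01,0,-1],[0.01,0,0.0195,0,-1],[0.016,0,0.029,0,-1],[0.0225,0,0.0375,0,-1],[0.03,0,0.046,0,-1],[0.0375,0,0.0535,0,-1],[0.046,0,0.0605,0,-1],[0.055,0,0.067,0,-1],[0.064,0,0.073,0,-1],[0.0735,0,0.0785,0,-1],[0.084,0,0.083,0,-1],[0.084,0,0.083,0,-1]])

```text
time: 6.0
ee_pos: [0.4819, -0.034, 0.1217]
tcp_rot: [122.6, 89.9, -43.8]
wrist_force: [-2.0, -2.3, 0.6]
opening: 0.0351
```

```bash
python3 arc.py
python3 - <<'E'
from meas import *
o=measure("5")
for n,(c,P,blue,orange) in o.items():
    box=(P[...,0]>.43)&(P[...,0]<.66)&(P[...,1]>-.09)&(P[...,1]<.075)
    L=P[blue&box&(P[...,2]>.08)&(P[...,2]<.28)]
    if len(L)<50: continue
    m=np.median(L,0); vt=np.linalg.svd(L-m,full_matrices=False)[2]
    k=abs((L-m)@vt[2])<.004; m=L[k].mean(0); vt=np.linalg.svd(L[k]-m,full_matrices=False)[2]
    print(n,len(L),vt[2].round(3),m.round(3),"angle",np.arccos(abs(vt[2][2])))
E
```

```text
t 6.0 tcp [ 0.4819 -0.034   0.1217] F [-1.95 -2.32  0.62] open 0.0351 roll -0.001 q [-4.000e+00 -5.000e+00 -1.200e+01  8.290e+01 -1.000e-01  1.624e+02]
R [[0.001, 0.236, -0.972], [-0.001, -0.972, -0.236], [-1.0, 0.001, -0.001]]
grasp r 0.1562457250357808 angle 0.3596000375972687 lateral -0.00016736538758455044
scene 2644 [-0.364 -0.088 -0.927] [ 0.563 -0.015  0.116] angle 0.38423651344986093
```

Request:
apply_moves(commands=[[0.0065,0,0.0025,0,-1],[0.0135,0,0.005,0,-1],[0.0205,0,0.0065,0,-1],[0.0275,0,0.0085,0,-1],[0.0345,0,0.0095,0,-1],[0.038,0,0.01,0,-1],[0.0415,0,0.0105,0,-1],[0.0425,0,0.0105,0,-1],[0.0425,0,0.0105,0,-1]])

```text
time: 7.0
ee_pos: [0.4722, -0.0363, 0.0804]
tcp_rot: [139.9, 89.9, -26.5]
wrist_force: [-3.2, -1.3, 0.8]
opening: 0.0353
```

```bash
cat > la.py <<'E'
import sys
from meas import *
from plan import BX,BY,H,shift
def lid(tag):
  o=measure(tag)
  for n,(c,P,blue,orange) in o.items():
    box=(P[...,0]>.43)&(P[...,0]<.66)&(P[...,1]>-.09)&(P[...,1]<.075)
    L=P[blue&box&(P[...,2]>.08)&(P[...,2]<.28)]
    if len(L)>50:
        m=np.median(L,0); vt=np.linalg.svd(L-m,full_matrices=False)[2]
        k=abs((L-m)@vt[2])<.004; m=L[k].mean(0); nn=np.linalg.svd(L[k]-m,full_matrices=False)[2][2]
        nn*=np.sign(nn[2]); d=(L[k]-H)@BX
        fr=L[k][(d<-.1)&(d>-.118)]; print(n,len(L),nn.round(3),"mean",m.round(4),"angle",np.arctan2(nn@BX,nn[2]).round(4),"front z",fr[:,2].mean() if len(fr) else None)
    O=P[orange&box&(P[...,2]>.095)]
    if len(O): 
        # sphere fit, known radius 14 mm
        from scipy.optimize import least_squares
        r=least_squares(lambda x:np.linalg.norm(O-x,axis=1)-.014,O.mean(0)-[0,0,.008],loss="soft_l1",f_scale=.002)
        q=r.x-H; print(n,"ball",len(O),"raw mean",O.mean(0).round(4),"fit",r.x.round(4),"box coords",[round(float(q@BX),4),round(float(q@BY),4),round(float(r.x[2]),4)])
if __name__=="__main__": lid(sys.argv[1])
E
python3 arc.py; python3 la.py 6
```

```text
t 7.0 tcp [ 0.4722 -0.0363  0.0804] F [-3.16 -1.28  0.78] open 0.0353 roll -0.001 q [ -4.4  -5.8 -17.4  78.4  -0.  162. ]
R [[0.002, 0.236, -0.972], [-0.001, -0.972, -0.236], [-1.0, 0.001, -0.002]]
grasp r 0.1556876673256663 angle 0.08645039981856648 lateral -0.0001833585250240813
scene 2406 [0.098 0.021 0.995] mean [ 0.5619 -0.0153  0.0981] angle 0.1001 front z 0.10276774842032357
scene ball 110 raw mean [ 0.5554 -0.0179  0.1357] fit [ 0.5504 -0.0159  0.1255] box coords [-0.074, 0.0012, 0.1255]
top 361 [0.078 0.021 0.997] mean [0.6069 0.0015 0.0967] angle 0.0807 front z None
```

Request:
apply_moves(commands=[[0,0,0,0,1],[0,0,0,0,1],[0,0,0,0,1],[0,0,0,0,1],[-0.03,0,0,0,1],[-0.06,0,0,0,1],[-0.085,0,0,0,-1],[-0.085,0,-0.025,0,-1],[-0.085,0,-0.047,0,-1],[-0.085,0,-0.047,0,-1],[-0.085,0,-0.047,0,-1],[-0.085,0,-0.047,0,-1]], newtons=35)

```text
time: 8.3
ee_pos: [0.5171, -0.0252, 0.1656]
tcp_rot: [131.8, 89.9, -34.5]
wrist_force: [0.4, 0.3, 0.1]
opening: -0.0001
```

```bash
python3 - <<'E'
from plan import *
shift([H-.108*BX+[0,0,.105-H[2]]])
E
python3 la.py 7; python3 -c "
import cv2
a=cv2.imread('pics/scene_7.png'); cv2.imwrite('pics/c7.png',cv2.resize(a[150:300,260:420],(640,600)))"
```

```text
t 8.3 tcp [ 0.5171 -0.0252  0.1656] F [0.39 0.31 0.09] open -0.0001 roll -0.001 q [-2.800e+00 -4.000e-01 -2.700e+00  8.760e+01 -1.000e-01  1.636e+02]
R [[0.001, 0.236, -0.972], [-0.001, -0.972, -0.236], [-1.0, 0.001, -0.001]]
[ 0.5176 -0.0251  0.105 ] -> [ 0.0606 -0.0001 -0.0004]
scene 2353 [0.091 0.024 0.996] mean [ 0.5646 -0.0149  0.0973] angle 0.0945 front z 0.10188219440477624
scene ball 112 raw mean [ 0.5548 -0.0175  0.1373] fit [ 0.5503 -0.0161  0.1244] box coords [-0.074, 0.0009, 0.1244]
```

View pics/c7.png

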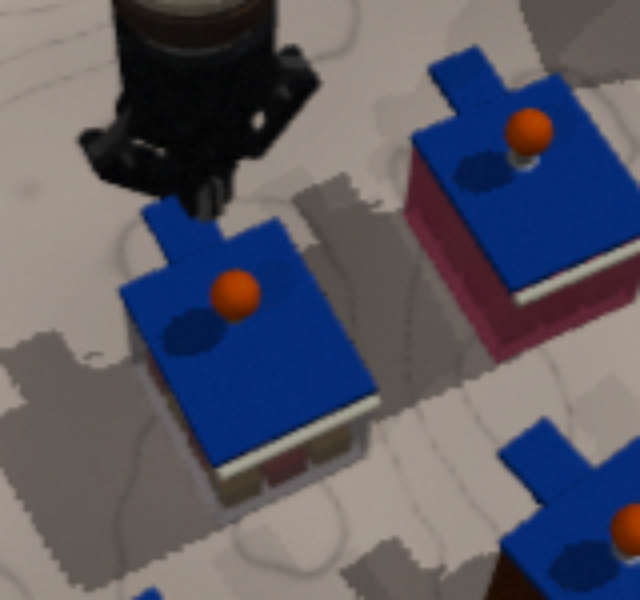

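The lid rests closed on its catch at about 0.09 rad, with the knob up (crop (236,295)) and the shut fingers over the front edge. Now I'll press.

Request:
apply_moves(commands=[[0.03,0,0,0,-1],[0.05,0,0,0,-1],[0.059,0,0,0,-1],[0.0602,0,0,0,-1],[0.0614,0,0,0,-1],[0.0626,0,0,0,-1],[0.0638,0,0,0,-1],[0.065,0,0,0,-1],[0.0662,0,0,0,-1],[0.0674,0,0,0,-1]])

```text
time: 9.4
ee_pos: [0.5174, -0.0255, 0.0993]
tcp_rot: [141.2, 89.8, -25.1]
wrist_force: [-3.4, -1.0, 7.8]
opening: 0.0
```

Request:
apply_moves(commands=[[0.0012,0,0,0,-1],[0.0024,0,0,0,-1],[0.0036,0,0,0,-1],[0.0048,0,0,0,-1],[0.006,0,0,0,-1],[0.0072,0,0,0,-1]])

```text
time: 10.0
ee_pos: [0.5175, -0.0255, 0.0928]
tcp_rot: [144.6, 89.8, -21.7]
wrist_force: [-5.6, -0.8, 15.1]
opening: 0.0003
```

Request:
apply_moves(commands=[[0.0012,0,0,0,-1],[0.0024,0,0,0,-1],[0.0036,0,0,0,-1],[0.0048,0,0,0,-1]])

```text
time: 10.4
ee_pos: [0.5176, -0.0255, 0.0923]
tcp_rot: [152.4, 89.6, -13.9]
wrist_force: [-18.5, 0.0, 43.1]
opening: 0.0003
```

Request:
apply_moves(commands=[[-0.005,0,0,0,-1],[-0.03,0,0,0,-1],[-0.06,0,0,0,-1],[-0.075,0,0,0,-1],[-0.075,0,0,0,1],[-0.075,0,0,0,1],[-0.075,0,0,0,1],[-0.075,0,0,0,1]])

```text
time: 11.2
ee_pos: [0.5166, -0.0254, 0.1659]
tcp_rot: [147.4, 89.7, -19.0]
wrist_force: [1.3, 0.3, -0.9]
opening: 0.0582
```

```bash
python3 la.py 8
python3 - <<'E'
from plan import *
k=H-.076*BX
shift([[*k[:2],.15],[*k[:2],.102]])
E
```

```text
scene 2263 [0.012 0.008 1.   ] mean [ 0.5624 -0.0152  0.0927] angle 0.0133 front z 0.09331502018482991
scene ball 110 raw mean [ 0.5524 -0.0184  0.1301] fit [ 0.5475 -0.0169  0.1189] box coords [-0.077, 0.0008, 0.1189]
t 11.3 tcp [ 0.5168 -0.0254  0.1664] F [-0.19 -0.13  1.01] open 0.072 roll -0.001 q [-2.800e+00 -6.000e-01 -2.900e+00  8.750e+01 -1.000e-01  1.636e+02]
R [[0.005, 0.235, -0.972], [-0.002, -0.972, -0.235], [-1.0, 0.003, -0.005]]
[ 0.5487 -0.0175  0.15  ] -> [ 0.0166 -0.0002 -0.0327]
[ 0.5487 -0.0175  0.102 ] -> [ 0.0646 -0.0003 -0.0325]
```

Request:
apply_moves(commands=[[0.0,-0.001,-0.016,0,0.2],[0.0,-0.001,-0.032,0,0.1],[0.0,-0.001,-0.032,0,0.1],[0.02,-0.001,-0.032,0,0.1],[0.04,-0.001,-0.032,0,0.1],[0.06,-0.001,-0.032,0,0.1],[0.067,-0.001,-0.032,0,0.1],[0.067,-0.001,-0.032,0,0.1]], newtons=30)

```text
time: 12.1
ee_pos: [0.547, -0.0171, 0.0987]
tcp_rot: [139.9, 89.8, -26.5]
wrist_force: [-0.5, 0.1, -0.7]
opening: 0.0467
```

```bash
python3 - <<'E'
from plan import *
shift([[.5485,-.0170,.099]])
E
python3 la.py 9; python3 -c "
import cv2
a=cv2.imread('pics/scene_9.png'); cv2.imwrite('pics/c9.png',cv2.resize(a[170:290,270:398],(640,600)))"
```

```text
t 12.1 tcp [ 0.547  -0.0171  0.0987] F [-0.51  0.14 -0.68] open 0.0467 roll -0.002 q [-1.700e+00  3.900e+00 -5.700e+00  8.020e+01 -1.000e-01  1.646e+02]
R [[0.003, 0.235, -0.972], [-0.001, -0.972, -0.235], [-1.0, 0.002, -0.003]]
[ 0.5485 -0.017   0.099 ] -> [-0.0003  0.0003 -0.0014]
scene 1689 [0.032 0.027 0.999] mean [ 0.5816 -0.0117  0.0926] angle 0.0376 front z 0.09424227747373468
scene ball 108 raw mean [ 0.5532 -0.0186  0.1292] fit [ 0.5471 -0.0173  0.1194] box coords [-0.0775, 0.0005, 0.1194]
```

View pics/c9.png

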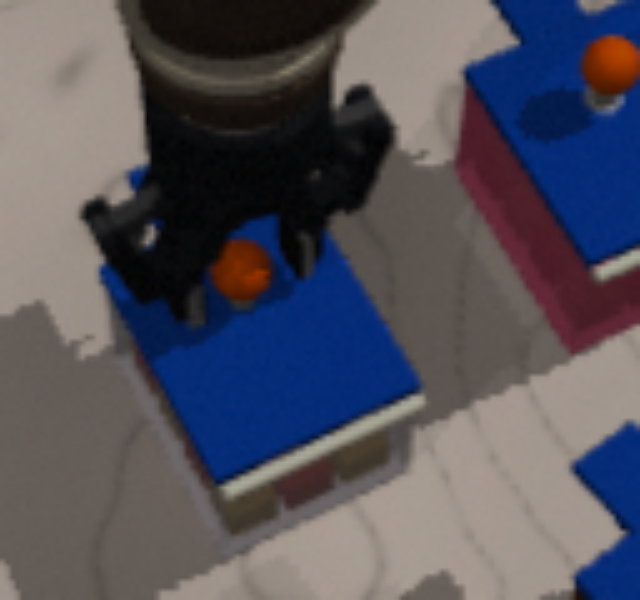

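The ball (crop (242,270)) sits between the fingers. Close on it.

Request:
apply_moves(commands=[[0,0,-0.001,0,-0.1],[0,0,-0.001,0,-0.3],[0,0,-0.001,0,-1],[0,0,-0.001,0,-1],[0,0,-0.001,0,-1],[0,0,-0.001,0,-1]], newtons=35)

```text
time: 12.8
ee_pos: [0.5498, -0.0173, 0.1016]
tcp_rot: [149.8, 89.5, -16.6]
wrist_force: [0.8, -3.0, 6.1]
opening: 0.0261
```

Request:
apply_moves(commands=[[0,0,0,0,-1],[-0.001,0,0,0,-1],[-0.002,0,0,0,-1],[-0.003,0,0,0,-1],[-0.004,0,0,0,-1],[-0.005,0,0,0,-1],[-0.005,0,0,0,-1]])

```text
time: 13.5
ee_pos: [0.5497, -0.0173, 0.1065]
tcp_rot: [148.5, 89.5, -17.9]
wrist_force: [0.3, -3.4, -4.9]
opening: 0.026
```

Request:
apply_moves(commands=[[-0.001,0,0,0,-1],[-0.002,0,0,0,-1],[-0.003,0,0,0,-1],[-0.0035,0,0,0,-1],[-0.0035,0,0,0,-1],[-0.0035,0,0,0,-1]])

```text
time: 14.1
ee_pos: [0.5496, -0.0173, 0.1099]
tcp_rot: [147.9, 89.5, -18.5]
wrist_force: [2.0, -3.9, -7.1]
opening: 0.026
```

```bash
python3 la.py 10; python3 -c "
from plan import *
shift([])"
```

```text
scene 1768 [0.064 0.033 0.997] mean [ 0.5778 -0.012   0.0933] angle 0.07 front z None
scene ball 100 raw mean [ 0.5546 -0.0167  0.1379] fit [ 0.5472 -0.0176  0.1274] box coords [-0.0775, 0.0002, 0.1274]
t 14.2 tcp [ 0.5496 -0.0173  0.1099] F [ 0.91 -2.59 -7.5 ] open 0.0255 roll -0.002 q [-1.700e+00  3.800e+00 -4.600e+00  8.120e+01 -1.000e-01  1.647e+02]
R [[0.008, 0.235, -0.972], [-0.003, -0.972, -0.235], [-1.0, 0.004, -0.007]]
```

Request:
apply_moves(commands=[[0,0,0,0,-1],[0,0,0,0,-1],[0,0,0,0,-1],[0,0,0,0,-1],[0,0,0,0,-1],[0,0,0,0,-1],[0,0,0,0,-1],[0,0,0,0,-1]])

```text
time: 15.0
ee_pos: [0.5496, -0.0173, 0.1099]
tcp_rot: [147.9, 89.5, -18.5]
wrist_force: [2.2, -3.7, -7.8]
opening: 0.026
```

Run:
```python
from plan import *
shift([])
from meas import *
o=measure("11")
a=cv2.imread("pics/scene_11.png"); cv2.imwrite("pics/c11.png",cv2.resize(a[170:290,270:398],(640,600)))
```

```text
t 15.0 tcp [ 0.5496 -0.0173  0.1099] F [ 2.2  -3.69 -7.82] open 0.026 roll -0.002 q [-1.700e+00  3.800e+00 -4.500e+00  8.120e+01 -1.000e-01  1.647e+02]
R [[0.008, 0.235, -0.972], [-0.003, -0.972, -0.235], [-1.0, 0.004, -0.007]]
```

View pics/c11.png

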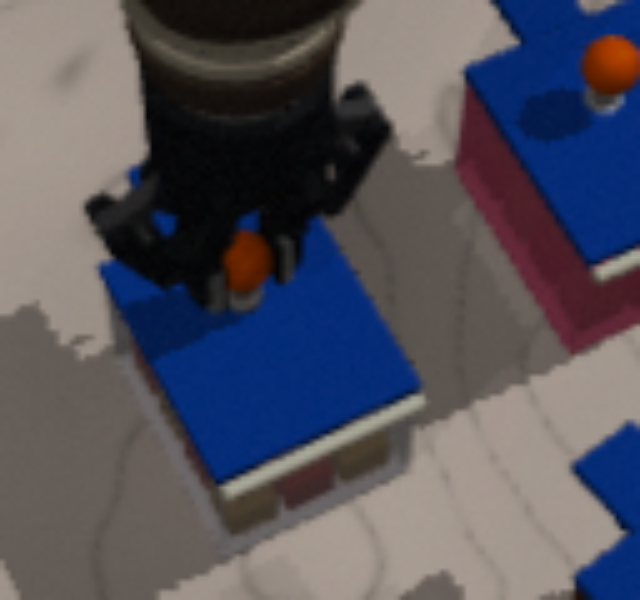

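The ball is drawn up about 8 mm, and the lid outline is unchanged from the shut picture (corners (100,270), (420,395)). Steady pull is about 7.5 N. Lower and let go.

Request:
apply_moves(commands=[[0.002,0,0,0,-1],[0.004,0,0,0,-1],[0.006,0,0,0,-1],[0.0075,0,0,0,-1],[0.008,0,0,0,-1],[0.008,0,0,0,0.2],[0.008,0,0,0,0.3],[0.008,0,0,0,0.3],[0.008,0,0,0,0.3],[0.008,0,0,0,0.3]])

```text
time: 16.1
ee_pos: [0.5497, -0.0172, 0.102]
tcp_rot: [149.1, 89.5, -17.3]
wrist_force: [-0.3, -0.0, 0.7]
opening: 0.0552
```

Request:
apply_moves(commands=[[-0.02,0,0,0,0.3],[-0.05,0,0,0,0.3],[-0.09,0,0,0,0.3],[-0.13,0,0,0,0.3],[-0.13,0,0.04,0,0.3],[-0.13,0,0.08,0,0.3],[-0.13,0,0.12,0,0.3],[-0.13,0,0.12,0,0.3],[-0.13,0,0.12,0,0.3]])

```text
time: 17.0
ee_pos: [0.432, -0.0453, 0.2318]
tcp_rot: [152.0, 89.4, -14.4]
wrist_force: [0.6, 0.2, 0.3]
opening: 0.0555
```

```bash
python3 la.py 12
python3 - <<'E'
import cv2
a=cv2.imread("pics/scene_12.png"); cv2.imwrite("pics/c12.png",cv2.resize(a[100:400],None,fx=1.25,fy=1.25))
E
```

```text
scene 2270 [ 0.003 -0.     1.   ] mean [ 0.5598 -0.0158  0.0927] angle 0.003 front z 0.09266244973618887
scene ball 109 raw mean [ 0.551  -0.019   0.1344] fit [ 0.5469 -0.0171  0.1187] box coords [-0.0776, 0.0008, 0.1187]
top 970 [ 0. -0.  1.] mean [0.5914 0.0007 0.0951] angle 0.0003 front z None
```

View pics/c12.png

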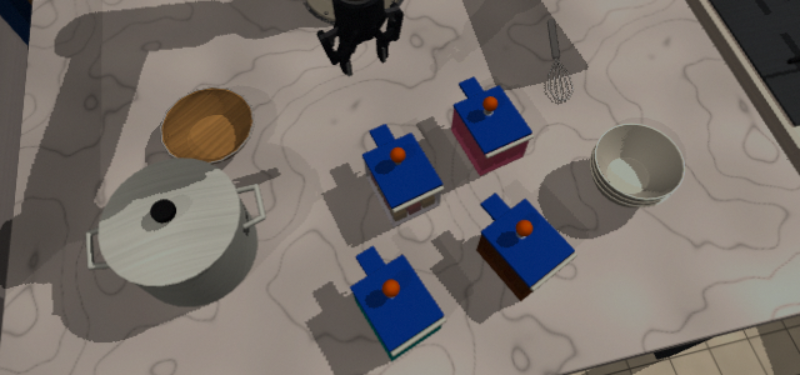

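The lid is shut (angle about 0), the knob is down (ball at (398,155), z 0.119 m), the arm is clear and the other things look untouched. Hand in.

```bash
python3 -c "
from workcell import bot
print(bot.job_done())"
```

```text
the job is handed in; nothing more can be done
None
```

The job is handed in. The lid is shut on its catch, the knob is let go and sunk back down, and the arm is clear.

- **Lowering:** I gripped the tab by its side edges and lowered the lid along its arc at about 0.6 rad/s. It came to rest on the catch at about 0.09 rad.
- **Pressing:** I pressed the front spot with shut fingers. The lid reached the shut height at about 15 N, and I kept pressing until it was hard against its stop.
- **Tug:** I held the knob about 7–8 mm out at about 7.5 N for more than a second. The lid did not move, so no second press was needed.

**Last checks:** The lid angle read 0.003 rad (scene camera) and 0.000 rad (top camera). The ball centre was at 0.1187 m, against 0.1189 m before the tug. The wrist force was near zero, and the other kitchen things looked undisturbed in the final picture. I finished at about 17 s.

**Checks that disagreed:**
- **Press force:** At the end of the press the vertical wrist force peaked at 43 N (about 47 N in total), higher than I meant. It was applied by the fingertips only, and the 40 N limit is for the arm and gripper body.
- **Lid angle during the tug:** One camera fit of the lid read 0.07 rad with the gripper covering the front edge. The unchanged lid outline and the steady 7.5 N pull contradict it.

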